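# Pop the seasoning tin out of its spring dispenser and catch it with the other finger

### The arm

A 6-joint arm with a two-finger parallel gripper is mounted at the origin on a cart in front of the work surface, level with it; the furniture and walls round the work are solid. World frame = base frame: x ahead of the robot, y to its left, z up, the work surface at z = 0. Lengths are in mm, angles in rad, forces in N, time in s.
With the tool pointing down it reaches from about 350 to 875 mm from the base axis. Payload 4.2 kg.
Tool frame: the origin (TCP) lies midway between the tips of the shut fingers; the grasp point (between the pads) lies 19 mm behind it; z points along the fingers, y is the line along which they close (so a half turn about z gives the same grasp; the last joint's range is limited). The gripper opens to 85 mm and grips with 20 to 120 N. Pads are 22 mm wide; open, the fingers measure 114 mm over their backs; the gripper's body (76 mm by 85 mm) begins 54 mm behind the grasp point. The pads swing forward as they close: fully open they stand 13 mm farther back than shut.
Start: joints at [-0.856, 0.385, 0.008, 0, -1.194, -0.259], TCP at [275.124, -561.165, 231.312] pointing down, gripper open.
Joint ranges: [-3.14, 3.14], [-1.21, 2.06], [-1.07, 1.41], [-3.16, 2.05], [-2.99, -0.16], [-3.1, 3.1]. Speed limits (rad/s): [2.79, 2.79, 3.14, 3.14, 3.14, 3.14].

### API

Orientations are given as a unit quaternion [x, y, z, w].
In Python, from bench import read_state, get_image, job_done gives the robot as it stands.
- The arm moves only by the shell command python3 -m jog 'ROWS'. ROWS is JSON, a list of rows, each a list of 3 entries, a list of its own where there are three numbers: the shift along the world's x, y, z scaled (see below), then the turn, a rotation vector about the world's x, y, z scaled (see below), then the gripper's target within -1 to 1 (shut at 1, half-way at 0, fully open at -1). In form: [[[x, y, z], [wx, wy, wz], claw], ...]. A call has 1 to 20 rows; each row is the pose to reach, as a shift and turn from the pose commanded when the call began; what a row does not reach only later rows make up. The controller multiplies each number of a shift by 10 cm and each number of a turn by 120 degrees. A row lasts 1/10 s, in which the tool goes at most 50 mm and 8.59 degrees, less where a joint would pass 70% of its speed; a pose out of reach is approached as far as the arm can. A call with a number of a shift or a turn outside -1 to 1 is refused whole. A call with a gripper value outside its range is refused whole. The fingers move at their own pace and stop on an object; the grip force is fixed at half the most. Time passes only in rows, so rows that repeat a pose let the fingers close. It gives the time, the measured TCP pose, the force, the opening and the grip force at its end, in the units of the state.
- read_state(): the state, without advancing time (a new reading comes with each control period).
- get_image(name): name is "scene" or "top" or "wrist"; returns a dict with "frame" (400x640x3 uint8, red, green, blue), "range_z" (400x640 float32, mm along the optical axis (not along the pixel's ray), 0 where there is no reading), "fx", "fy", "cx", "cy" (pixels), "R" (3x3) and "t" (3): a world point X has camera coordinates R X + t. Camera axes: x right, y down, z forward; pixel columns grow to the right and rows downward; lengths in mm; the calibration is good to about 2 mm. A picture is of the moment at which its call begins.
- job_done(): hands the job in; it is judged then, once.
The state is a dict: "clock": time; "joints": joint angles; "joint_vel": joint speeds; "joint_efforts": joint torques, N m; "position": TCP position; "ee_rot": TCP orientation; "contact_force": force on the tool from outside, world axes, zero at the start; "wrist_torque": the same for the moment, N m; "gripper_width": finger opening in mm; "grasp_force": force on a finger pad.
Only numpy, scipy, OpenCV 4.12 (cv2) and the standard library are available. Lean on these libraries where they do the work, as an engineer would, in place of code of your own. Each camera call takes 0.05 s, during which the arm holds its last target. There are 200 camera calls.

### The job

With one fingertip press the dispenser's release key all the way down, so that the spring pushes the seasoning tin out along its track, and have the other finger of the same gripper standing in the track, level with the key pad, so that it stops the tin before it shoots off the front of the tray. Do not pinch or lift the tin, and leave the other things on the worktop alone. Finish while still holding: one finger keeping the key down, the other finger stopping the spring-pushed tin on its track.

Things in the scene. Friction and masses are not known exactly. Their poses are not given: they have to be found in the camera images.
- dispenser: White plastic spring dispenser tray, fixed to the worktop, front end towards the robot, yaw within 0.45 rad. Origin on the worktop, on the track's centre line, 3 mm behind the gate; x runs from the open front (x=-78 mm) back to the spring housing (x 70..166, 66 mm wide, top z=46 mm), z up. Base x -78..168, y -41..75 mm; track surface z=16 mm, 57 mm wide between low rails (tops z=22 mm).
- track_front (a point): Middle of the front part of the track, on its surface, beside the key pad: x=-55, y=0, z=16 mm in the dispenser's frame. A finger standing here, its tip less than 20 mm above the track, stops the tin. With nothing here the released tin shoots off the open front, 23 mm farther on. Fingertips at one height, 52 mm apart across the track, press the pad and stand here together.
- gate_top (a point): Middle of the top edge of the steel gate bar, 5 mm thick, across the track in front of the tin, 10 mm above the track at rest. It is one piece with the key and sinks with it; after about 10 mm of key travel the tin is free and out within about 0.2 s, so the stopping finger must already be in place.
- pusher (a joint): Travel of the low pusher plate behind the tin, m: 0 = pushed back, 0.080 = fully out, towards the dispenser's -x. Its spring drives the tin with 3.5 N, falling to 1.2 N at full stroke, and keeps pressing the tin against a finger that has stopped it.
- key: Release key: grey ribbed finger pad, 46 mm along the track by 28 mm across, 6 mm thick, beside the front of the track on the robot's left. Origin at the centre of the pad's underside: x=-55, y=+52 mm in the dispenser's frame, z=32 mm at rest (pad's top 38 mm). It goes straight down 14 mm, to z=18 (top 24 mm, 8 mm above the track), against a spring of 1 to 2.5 N, and up to 2 N of gate friction.
- tin: Round flat steel seasoning tin with straight sides, 54 mm diameter, 30 mm high, 0.07 to 0.14 kg, loose in the dispenser's track; origin at the centre of its underside, z up. At rest it stands behind the gate, its centre at x = +27.5 mm, y = 0 in the dispenser's frame and its top 46 mm above the worktop.
- spare_tin: Bystander: an identical loose tin, 54 mm diameter, 30 mm high, standing on the worktop to the left, not in the dispenser. Origin at the centre of its underside.
- pepper_mill: Bystander: grey and clear pepper shaker, 44 mm diameter, 90 mm high, to the left. Origin at the centre of its underside.
- sesame_jar: Bystander: clear jar with a grey lid, 54 mm diameter, 85 mm high, to the right. Origin at the centre of its underside.
- dish_greens: Bystander: small white dish with chopped greens, 95 x 87 mm, 46 mm high, to the right. Origin at the centre of its underside.
Things that resemble listed ones, but are neither listed nor needed, are in the scene too. Leave any orange or turquoise look-alike of the tin alone.

How it is judged:
By the outcome, as a careful person would: the job done as asked, in the order asked, and still so for the second after the job is handed in, while the arm keeps its last pose, push and grip.
It also fails if it takes over 32 s, if anything falls off the work surface, if the arm or the gripper's body presses on something with over 40 N, if the wrist force passes 120 N, or if a joint passes its speed limit or range.

## Working session

There is one attempt and no reset: what is moved stays moved. The work goes in short steps, Python scripts to look and compute and a shell command to move; the robot and the scene stay as the last step left them, time stands still between calls to the robot, and variables do not carry over. Pictures are saved under pics/ and viewed, at most 10 in all, crops included, and the job is handed in when it is done.

```bash
mkdir -p pics; python3 - <<'E'
from bench import *
import cv2,numpy as np
s=read_state();print(s)
for n in("top","scene"):
    d=get_image(n);cv2.imwrite(f"pics/{n}0.png",d["frame"][:,:,::-1]);np.savez(f"{n}0.npz",**d)
    print(n,d["fx"],d["cx"],d["cy"],d["R"],d["t"])
E
```

```text
{'clock': 0.0, 'joints': array([-8.56391049e-01,  3.85551100e-01,  6.65867852e-03, -5.06459157e-04,
       -1.19398049e+00, -2.58603119e-01]), 'joint_vel': array([-0.00176961,  0.00111607, -0.00102007, -0.00081723, -0.00058194,
        0.00016286]), 'joint_efforts': array([ 6.79536879e-05, -3.92289448e+01,  1.88398075e+01,  4.18609858e+00,
       -4.74452216e-03, -1.06429511e-05]), 'position': array([ 274.89007413, -560.67213074,  230.23661254]), 'ee_rot': array([-2.25842238e-01,  9.74163308e-01,  1.02786688e-03, -2.77385307e-04]), 'contact_force': array([-0.88878522, -0.19435105,  0.27601662]), 'wrist_torque': array([-0.01340393, -0.00857486,  0.02257054]), 'grasp_force': 0.0, 'gripper_width': 85.5379553834824}
top 503.9225541340338 329.0295834163502 199.72660561717723 [[ 0.0132114  -0.99964162 -0.02328268]
 [-0.99808643 -0.01177702 -0.06070244]
 [ 0.06040648  0.02404009 -0.99788433]] [  34.06413909  550.01592011 1364.83642593]
scene 361.62675954836664 317.7797545629152 194.93620942144486 [[-0.69955555 -0.71456742  0.00392848]
 [-0.53526688  0.52036383 -0.6653652 ]
 [ 0.47340406 -0.4675627  -0.74650768]] [414.41351893 332.82189313 677.18385989]
```

View pics/top0.png

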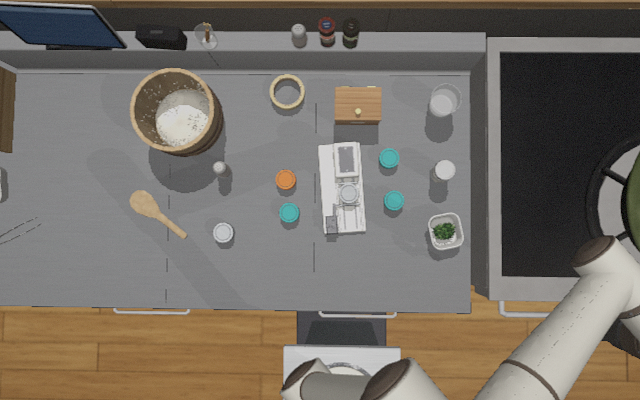

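View pics/scene0.png

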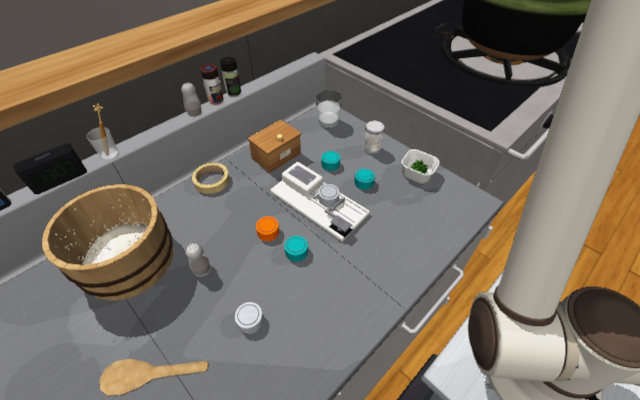

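The top view shows the white dispenser at about (343,190), with the steel tin in its track at (348,193) and the dark grey key at (331,224). The other steel tin at (223,232) is the loose spare. The turquoise ones (289,212), (389,158), (394,201) and the orange one (286,180) are look-alikes. The tin in the tray is the one meant. I'll measure it and confirm in a crop.

```bash
cat > h.py <<'E'
import numpy as np,cv2
def ray(d,u,v,z):
    R,t=np.array(d["R"]),np.array(d["t"]);c=-R.T@t
    r=R.T@np.array([(u-d["cx"])/d["fx"],(v-d["cy"])/d["fy"],1.]);return c+r*(z-c[2])/r[2]
def proj(d,X):
    p=np.array(d["R"])@X+np.array(d["t"]);return np.array([d["fx"]*p[0]/p[2]+d["cx"],d["fy"]*p[1]/p[2]+d["cy"]])
E
python3 - <<'E'
from h import *
d=np.load("top0.npz");f=d["frame"]
m=((f.min(2)>165)&(f.max(2).astype(int)-f.min(2)<30)).astype(np.uint8)
m[:,:310]=0;m[:,375:]=0;m[:135]=0;m[245:]=0
m=cv2.morphologyEx(m,cv2.MORPH_CLOSE,np.ones((3,3)))
c=max(cv2.findContours(m,0,2)[0],key=cv2.contourArea)
b=cv2.boxPoints(cv2.minAreaRect(c));print(b)
for p in b: print(ray(d,*p,14).round(1))
k=((f.max(2)<95)).astype(np.uint8);k[:,:322]=0;k[:,340:]=0;k[:213]=0;k[238:]=0
ys,xs=np.nonzero(k);print("key px",xs.mean(),ys.mean(),len(xs),ray(d,xs.mean(),ys.mean(),38))
print("tin",ray(d,348,193.5,46))
s=cv2.resize(f[135:250,300:410],None,fx=5,fy=5,interpolation=cv2.INTER_CUBIC);cv2.imwrite("pics/crop1.png",s[:,:,::-1])
E
```

```text
[[317.13705 143.9188 ]
 [359.35025 140.90356]
 [365.72586 230.16245]
 [323.51266 233.17767]]
[704.1  76.   14. ]
[713.6 -40.7  14. ]
[467.6 -60.4  14. ]
[457.8  54.9  14. ]
key px 331.1333333333333 233.4 15 [457.62034727  33.57891718  38.        ]
tin [565.14420058 -10.47187286  46.        ]
```

View pics/crop1.png

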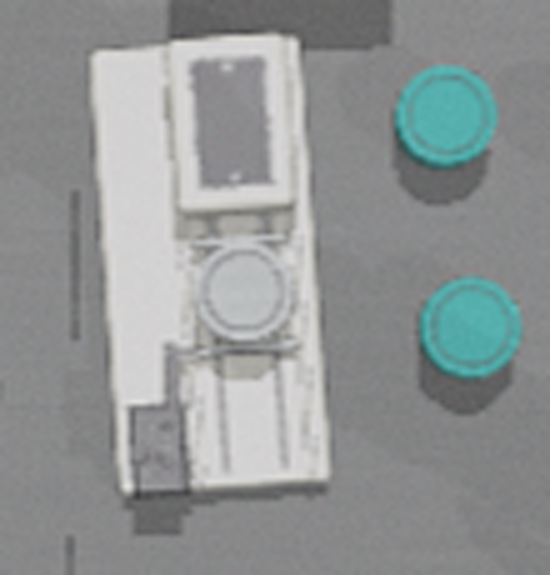

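The crop confirms the tray: steel tin behind the gate bar, and the grey ribbed key at front-left, crop (160,449). The measured base is 247 x 116 mm, which fits the given size, and the yaw is about 0.083. The origin is about (542,-13), so the midpoint between the fingers goes near (485,8). I'm moving above it now.

```bash
python3 -m jog '[[[0.5,0.5,0],[0,0,-0.06],0.1],[[1,1,0],[0,0,-0.12],0.1],[[1,1,0],[0,0,-0.178],0.1],[[1,1,0],[0,0,-0.178],0.1]]'
python3 -m jog '[[[0.5,0.5,0],[0,0,0],0.1],[[1,1,0],[0,0,0],0.1],[[1,1,0],[0,0,0],0.1]]'
python3 -m jog '[[[0,0.5,0],[0,0,0],0.1],[[0,1,0],[0,0,0],0.1],[[0,1,0],[0,0,0],0.1]]'
python3 -m jog '[[[0,0.5,0],[0,0,0],0.1],[[0,1,0],[0,0,0],0.1],[[0,1,0],[0,0,0],0.1]]'
python3 -m jog '[[[0,0.5,0],[0,0,0],0.1],[[0,1,0],[0,0,0],0.1],[[0,1,0],[0,0,0],0.1]]'
python3 -m jog '[[[0.1,0.4,-0.3],[0,0,0],0.1],[[0.1,0.69,-0.3],[0,0,0],0.1],[[0.1,0.69,-0.3],[0,0,0],0.1],[[0.1,0.69,-0.3],[0,0,0],0.1]]'
python3 - <<'E'
from bench import *
from h import *
s=read_state();print(s["clock"],s["position"],s["ee_rot"],s["gripper_width"],s["joints"])
d=get_image("wrist");cv2.imwrite("pics/wrist1.png",d["frame"][:,:,::-1]);np.savez("w1.npz",**d)
E
```

```text
clock: 0.5
position: [377.9, -458.1, 230.9]
ee_rot: [-0.043, 0.999, 0.0, 0.0]
contact_force: [0.1, 0.2, 0.9]
gripper_width: 38.4
grasp_force: 0.0
clock: 0.8
position: [475.9, -359.9, 230.9]
ee_rot: [-0.042, 0.999, 0.0, -0.0]
contact_force: [0.1, 0.1, -0.7]
gripper_width: 38.6
grasp_force: 0.0
clock: 1.1
position: [474.7, -257.0, 231.2]
ee_rot: [-0.045, 0.999, 0.001, -0.0]
contact_force: [0.2, 0.1, 0.6]
gripper_width: 38.4
grasp_force: 0.0
clock: 1.4
position: [474.9, -157.9, 231.4]
ee_rot: [-0.044, 0.999, 0.0, -0.0]
contact_force: [0.1, -0.6, 0.4]
gripper_width: 38.2
grasp_force: 0.0
clock: 1.7
position: [475.4, -58.2, 231.4]
ee_rot: [-0.044, 0.999, 0.0, 0.0]
contact_force: [1.2, -0.2, 0.3]
gripper_width: 38.5
grasp_force: 0.0
clock: 2.1
position: [485.4, 7.1, 201.1]
ee_rot: [-0.042, 0.999, -0.0, -0.0]
contact_force: [0.1, -0.8, -0.6]
gripper_width: 38.1
grasp_force: 0.0
2.1 [485.3724333    7.08621689 201.07276927] [-4.15492199e-02  9.99136353e-01 -2.84684073e-04 -3.58338707e-04] 38.115776721819294 [ 3.50262048e-01  1.73696137e-01 -3.70223673e-01  3.79278900e-04
 -1.02773233e+00 -1.83813213e+00]
```

View pics/wrist1.png

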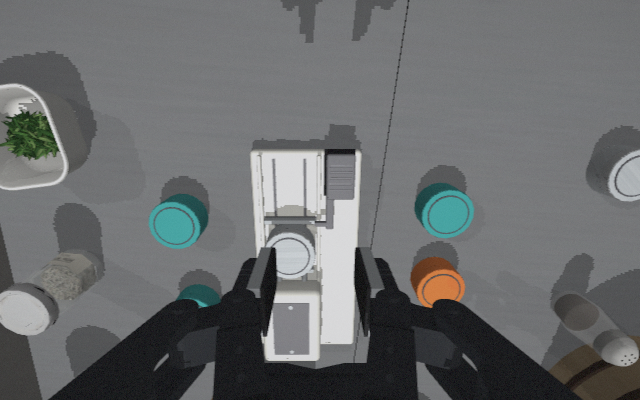

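The wrist view shows the tray from the robot's side: front edge at row ~149, key pad at columns 326-356 and rows ~150-198, gate at row ~219, tin at (290,254). Next I'll measure the key and the track in it.

```bash
python3 - <<'E'
from h import *
d=np.load("w1.npz");f=d["frame"].astype(int)
o=np.array([542.4,-13.2]);y=.083
def loc(p):
    q=p[:2]-o;return np.array([np.cos(y)*q[0]+np.sin(y)*q[1],-np.sin(y)*q[0]+np.cos(y)*q[1]]).round(1)
g=f.max(2)
k=((g<150)).astype(np.uint8);k[:,:322]=0;k[:,358:]=0;k[:151]=0;k[199:]=0
ys,xs=np.nonzero(k);print(xs.min(),xs.max(),ys.min(),ys.max())
P=ray(d,xs.mean(),ys.mean(),38);print("key",xs.mean(),ys.mean(),P,loc(P))
t=cv2.HoughCircles(cv2.medianBlur(g[225:280,255:330].astype(np.uint8),3),3,1,50,param1=80,param2=15,minRadius=15,maxRadius=30);print(t)
if t is not None:
    P=ray(d,255+t[0,0,0],225+t[0,0,1],46);print("tin",P,loc(P))
m=((f.min(2)>150)&(g-f.min(2)<25)).astype(np.uint8)
for r in(165,180,195): 
    x=np.nonzero(m[r,235:326])[0]+235;a=ray(d,x[0],r,16);print(r,x[0],a,loc(a))
for r in (240,300,340):
    x=np.nonzero(m[r,330:365])[0]+330;a=ray(d,x[-1]+1,r,14);print(r,x[-1],a,loc(a))
x=np.nonzero(m[140:160,290])[0]+140;a=ray(d,290,x[0],14);print("front",x[0],a,loc(a))
s=cv2.resize(d["frame"][135:285,240:380],None,fx=4,fy=4);cv2.imwrite("pics/crop2.png",s[:,:,::-1])
for n,p in(("key",(-55,52,38)),("front",(-55,0,16)),("tin",(27.5,0,46))):
    X=np.array([o[0]+np.cos(y)*p[0]-np.sin(y)*p[1],o[1]+np.sin(y)*p[0]+np.cos(y)*p[1],p[2]]);print(n,X,proj(d,X))
E
```

```text
324 355 151 198
key 338.99322033898306 174.15593220338982 [478.91934006  30.1231126   38.        ] [-59.7  48.4]
[[[33.5 33.5 19.9]]]
tin [570.69427558 -13.3050664   46.        ] [28.2 -2.5]
165 250 [482.17445034 -60.64205226  16.        ] [-64.  -42.3]
180 252 [498.08588896 -58.23252184  16.        ] [-47.9 -41.2]
195 253 [514.57250469 -56.81308651  16.        ] [-31.3 -41.2]
240 357 [558.66915229  61.77978102  14.        ] [22.4 73.4]
300 354 [637.76256597  68.03681368  14.        ] [101.8  73.1]
340 352 [696.80274117  72.70744664  14.        ] [161.   72.8]
front 151 [464.56778337 -20.33425049  14.        ] [-78.2  -0.7]
key [483.27829255  34.06122838  38.        ] [342.52266229 178.79669419]
front [487.58933877 -17.75976042  16.        ] [291.03370641 173.41280692]
tin [569.80533062 -10.92011979  46.        ] [290.84758039 257.90836181]
```

View pics/crop2.png

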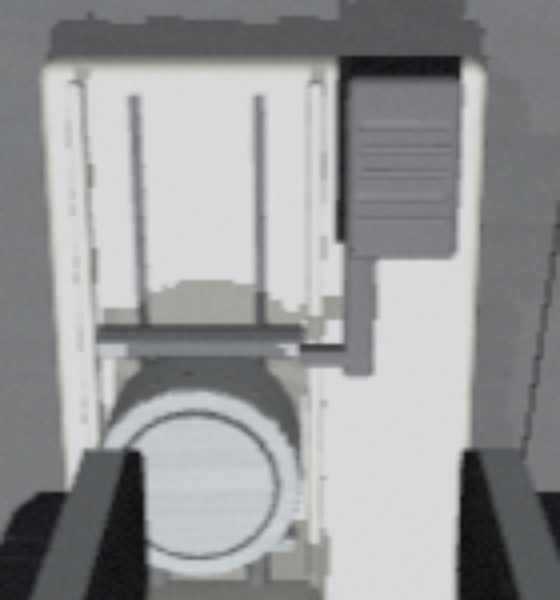

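The pad centre is at wrist pixel (341,177), against a predicted (342.5,178.8), so the estimate holds to about 2 mm. The present x, y already suits both fingers, and at 38 mm opening the tips are about 52 mm apart. I'll descend to just above the key.

```bash
python3 -m jog '[[[0,0,-0.4],[0,0,0],0.1],[[0,0,-0.8],[0,0,0],0.1],[[0,0,-1],[0,0,0],0.1],[[0,0,-1],[0,0,0],0.1]]'
python3 -m jog '[[[0,0,-0.25],[0,0,0],0.1],[[0,0,-0.5],[0,0,0],0.1],[[0,0,-0.53],[0,0,0],0.1],[[0,0,-0.53],[0,0,0],0.1],[[0,0,-0.53],[0,0,0],0.1]]'
python3 - <<'E'
from bench import *
from h import *
a=get_image("wrist");np.savez("w2.npz",**a);b=get_image("scene");print(read_state()["position"])
A=cv2.resize(a["frame"][100:340,180:420],None,fx=1.65,fy=1.65);B=cv2.resize(b["frame"][150:250,255:385],(515,396),interpolation=2)
cv2.imwrite("pics/near.png",np.hstack([A,B])[:,:,::-1][:, :800])
E
```

```text
clock: 2.55
position: [483.1, 5.7, 98.8]
ee_rot: [-0.04, 0.999, -0.001, -0.003]
contact_force: [-0.8, 0.4, 1.1]
gripper_width: 38.5
grasp_force: 0.0
clock: 3.05
position: [486.6, 7.8, 50.0]
ee_rot: [-0.041, 0.999, 0.0, 0.002]
contact_force: [0.4, -0.7, 0.8]
gripper_width: 38.6
grasp_force: 0.0
[486.2811555    8.02458199  49.86174957]
```

View pics/near.png

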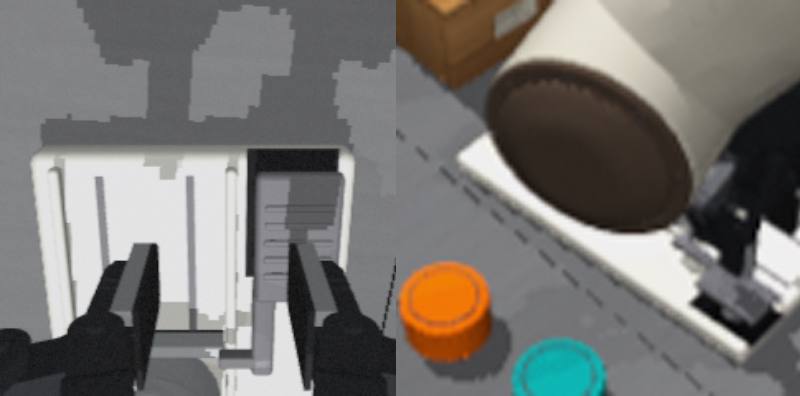

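The fingers straddle as intended: the right-hand finger tip in the picture (303,250) is over the key side, and the left one (140,250) is over the track. I'll check numerically where the tips sit.

```bash
python3 - <<'E'
from h import *
d=np.load("w2.npz")
c=np.array([486.3,8.0]);o=np.array([542.4,-13.2]);y=.083
ex=np.array([np.cos(y),np.sin(y)]);ey=np.array([-ex[1],ex[0]])
print("mid local",(c-o)@ex,(c-o)@ey)
for z in(50,55,60):
  for s in(-33.5,-19,19,33.5):
    for e in(-11,11):
      p=proj(d,np.r_[c+ey*s+ex*e,z]);print(z,s,e,p.round(1),((p-[180,100])*1.65).round(0))
Z=d["range_z"];R,t=d["R"],d["t"]
for u,v in((140,252),(145,248),(303,252),(298,248),(150,300),(120,300),(295,300),(320,300),(300,200)):
    U,V=int(180+u/1.65),int(100+v/1.65);q=Z[V,U];X=R.T@(np.array([(U-d["cx"])/d["fx"]*q,(V-d["cy"])/d["fy"]*q,q])-t)
    print((u,v),X.round(1),((X[:2]-o)@ex).round(1),((X[:2]-o)@ey).round(1))
E
```

```text
mid local -54.14929407663796 25.777974144640968
50 -33.5 -11 [246.2 241.7] [109. 234.]
50 -33.5 11 [249.1 280.8] [114. 298.]
50 -19 -11 [275.9 241.7] [158. 234.]
50 -19 11 [277.6 280.8] [161. 298.]
50 19 -11 [353.7 241.7] [287. 234.]
50 19 11 [352.1 280.8] [284. 298.]
50 33.5 -11 [383.4 241.7] [336. 234.]
50 33.5 11 [380.5 280.7] [331. 298.]
55 -33.5 -11 [244.  246.4] [106. 242.]
55 -33.5 11 [247.2 286.5] [111. 308.]
55 -19 -11 [274.7 246.4] [156. 242.]
55 -19 11 [276.5 286.4] [159. 308.]
55 19 -11 [354.9 246.4] [289. 241.]
55 19 11 [353.2 286.4] [286. 308.]
55 33.5 -11 [385.6 246.3] [339. 241.]
55 33.5 11 [382.5 286.4] [334. 308.]
60 -33.5 -11 [241.8 251.4] [102. 250.]
60 -33.5 11 [245.1 292.5] [107. 318.]
60 -19 -11 [273.4 251.4] [154. 250.]
60 -19 11 [275.3 292.4] [157. 318.]
60 19 -11 [356.2 251.4] [291. 250.]
60 19 11 [354.4 292.4] [288. 317.]
60 33.5 -11 [387.8 251.3] [343. 250.]
60 33.5 11 [384.6 292.4] [338. 317.]
(140, 252) [477.3 -16.1  60.5] -65.1 2.6
(145, 248) [477.6 -15.1  57.9] -64.7 3.5
(303, 252) [474.5  29.4  58.7] -64.1 48.1
(298, 248) [473.7  28.   58.5] -65.1 46.7
(150, 300) [483.1 -11.2  74.7] -59.0 6.9
(120, 300) [477.5 -17.2  84. ] -65.0 1.4
(295, 300) [485.   27.4  66.7] -53.8 45.2
(320, 300) [473.4  29.6  84.3] -65.2 48.3
(300, 200) [467.5  30.4  37.9] -71.0 49.7
```

The tips are about 7 mm above the TCP and roughly 6.5 mm thick, so I'll open to about 45 mm to get 52 mm between centres. Then I'll lower to just above the pad and press in small steps.

```bash
python3 -m jog '[[[0,0,-0.08],[0,0,0],-0.06],[[0,0,-0.16],[0,0,0],-0.06],[[0,0,-0.16],[0,0,0],-0.06],[[0,0,-0.16],[0,0,0],-0.06]]'
python3 -m jog '[[[0,0,-0.05],[0,0,0],-0.06],[[0,0,-0.1],[0,0,0],-0.06],[[0,0,-0.1],[0,0,0],-0.06]]'
python3 -m jog '[[[0,0,-0.03],[0,0,0],-0.06],[[0,0,-0.06],[0,0,0],-0.06],[[0,0,-0.06],[0,0,0],-0.06]]'
python3 -m jog '[[[0,0,-0.02],[0,0,0],-0.06],[[0,0,-0.03],[0,0,0],-0.06],[[0,0,-0.03],[0,0,0],-0.06]]'
```

```text
clock: 3.55
position: [484.7, 7.8, 31.9]
ee_rot: [-0.042, 0.999, -0.0, -0.001]
contact_force: [-0.3, -0.4, 0.6]
gripper_width: 45.5
grasp_force: 0.0
clock: 3.85
position: [484.5, 7.7, 21.9]
ee_rot: [-0.041, 0.999, -0.0, -0.001]
contact_force: [-1.4, 0.6, 2.5]
gripper_width: 45.5
grasp_force: 2.0
clock: 4.15
position: [484.8, 7.8, 20.6]
ee_rot: [-0.043, 0.999, -0.0, -0.0]
contact_force: [-13.6, 1.0, 41.7]
gripper_width: 45.7
grasp_force: 21.9
clock: 4.45
position: [485.0, 7.8, 20.0]
ee_rot: [-0.043, 0.999, -0.0, 0.001]
contact_force: [-19.8, 1.8, 60.9]
gripper_width: 45.3
grasp_force: 31.8
```

It bottomed at about z=21 with 61 N, which is harder than needed. I'll ease off and look.

```bash
python3 -m jog '[[[0,0,0.05],[0,0,0],-0.06],[[0,0,0.06],[0,0,0],-0.06],[[0,0,0.06],[0,0,0],-0.06]]'
python3 - <<'E'
from bench import *
from h import *
a=get_image("wrist");np.savez("w3.npz",**a);b=get_image("scene");c=get_image("top");print(read_state()["position"],read_state()["contact_force"])
A=cv2.resize(a["frame"][130:370,180:420],None,fx=2.4,fy=2.4)
cv2.imwrite("pics/press.png",A[:,:,::-1])
E
```

```text
clock: 4.75
position: [484.7, 7.7, 21.2]
ee_rot: [-0.042, 0.999, -0.0, 0.0]
contact_force: [-6.6, 1.5, 20.6]
gripper_width: 45.1
grasp_force: 11.6
[484.72435014   7.73254245  21.25144974] [-6.83890821  0.42524813 21.11501658]
```

View pics/press.png

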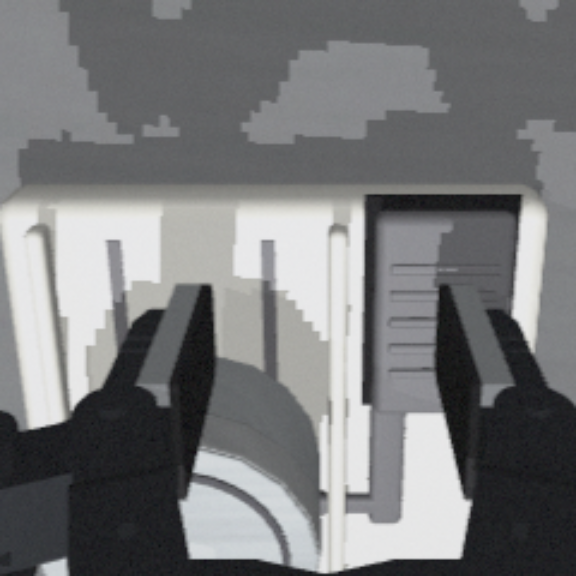

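The tin has shot forward and rests against the left finger, with its rim at about (260,380) and the finger tip at (190,290), mid-track. The key pad lies under the right finger. I'll check the key's height and the tin's position by range.

```bash
python3 - <<'E'
from h import *
d=np.load("w3.npz");Z=d["range_z"];R,t=d["R"],d["t"]
o=np.array([542.4,-13.2]);y=.083;ex=np.array([np.cos(y),np.sin(y)]);ey=np.array([-ex[1],ex[0]])
for n,u,v in(("key",410,240),("key",405,300),("key",480,235),("key",410,380),("base",430,500),("track",190,230),("track",300,250),("tintop",220,530),("tintop",300,500),("tinrim",230,455),("tipL",197,290),("tipR",460,290)):
    U,V=int(180+u/2.4),int(130+v/2.4);q=np.median(Z[V-1:V+2,U-1:U+2]);X=R.T@(np.array([(U-d["cx"])/d["fx"]*q,(V-d["cy"])/d["fy"]*q,q])-t)
    print(n,X.round(1),((X[:2]-o)@ex).round(1),((X[:2]-o)@ey).round(1))
E
```

```text
key [464.8  23.   23.8] -74.3 42.5
key [477.5  23.4  24.8] -61.6 41.9
key [461.9  36.8  24.2] -76.0 56.5
key [496.1  26.6  24.3] -42.8 43.5
base [533.3  36.9  16.5] -5.0 50.7
track [469.4 -21.3  15.8] -73.5 -2.0
track [472.    1.9  16.5] -68.9 20.9
tintop [515.6  -9.2  48. ] -26.3 6.2
tintop [510.    5.6  45.5] -30.7 21.4
tinrim [499.7  -8.3  46.8] -42.1 8.4
tipL [475.8 -17.4  29.5] -66.8 1.3
tipR [471.7  33.1  29.3] -66.6 52.0
```

The key top is at 24 mm (fully down). The tin's front is at x≈-43, resting against the finger at x≈-55, and the press is steady at 21 N. I'm handing it in.

```bash
python3 -c "from bench import *;print(job_done())"
```

```text
the job is handed in; nothing more can be done
None
```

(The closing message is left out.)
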